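# Line up the shuffleboard pucks with the straightedge

## Task

Set up the tabletop shuffleboard for the next game: pick the wooden straightedge out of its green tray by its grip and use its edge to push all four pucks across the board into one straight row, each centred on the dark blue line. Move the pucks only with the straightedge, never with the gripper, and keep them flat on the board. Then put the straightedge back down flat in its tray, the same way up, and leave the glass, the chalk block and the triangle rack where they are.

Things in the scene. Friction and masses are not known exactly. Their poses are not given: they have to be found in the camera images.
- bar: The straightedge: a dark wooden bar 320 mm long (its x), 40 mm wide (its y), 18 mm high, with flat vertical long faces 20 mm either side of its middle, 0.3 kg. On its middle stands a lighter wooden grip 70 mm long (x), 20 mm thick (y), from 18 to 81 mm above the underside. Loose, lies in the tray. Origin: centre of its underside; z up. Its two long edges and two ends are alike.
- bar_grip (a point): Point inside the straightedge's grip, 58 mm above the underside of the bar, on its middle: pinch the grip here from above, fingers closing along the bar's y (20 mm).
- tray: Green open tray, fixed, on the cloth, right of the board: outside 352 (x) by 76 (y) by 20 mm high, walls 6 mm, so inside 340 by 64 mm; inner floor about 6 mm above its origin (the straightedge's underside lies at that height). Origin: centre of its underside, on the cloth at z = 0.
- board: Fixed light wooden shuffleboard panel, 360 (x) by 420 (y) by 12 mm, lying on the cloth, turned a little. Origin: centre of its underside. Its y axis points away from the tray, towards the dark blue line; a dark red line near the tray-side edge is only decoration.
- line (a point): Middle of the dark blue line painted across the board, 12 mm wide and 360 mm long, on the board's top face, 110 mm from the board's middle. Axes are the board's: x runs along the line, y across it, away from the tray. The pucks start at negative y, 60 to 210 mm short of the line, standing side by side in x.
- puck1: A loose shuffleboard puck with a red cap: steel disc 62 mm diameter, 25 mm high overall (cap 50 mm diameter on top), about 0.25 kg, sliding on the board with ordinary friction (it stops when the pushing stops). Origin: centre of its underside, on the board's top face.
- puck2: A loose shuffleboard puck with a blue cap: steel disc 62 mm diameter, 25 mm high overall (cap 50 mm diameter on top), about 0.25 kg, sliding on the board with ordinary friction (it stops when the pushing stops). Origin: centre of its underside, on the board's top face.
- puck3: A loose shuffleboard puck with a red cap: steel disc 62 mm diameter, 25 mm high overall (cap 50 mm diameter on top), about 0.25 kg, sliding on the board with ordinary friction (it stops when the pushing stops). Origin: centre of its underside, on the board's top face.
- puck4: A loose shuffleboard puck with a blue cap: steel disc 62 mm diameter, 25 mm high overall (cap 50 mm diameter on top), about 0.25 kg, sliding on the board with ordinary friction (it stops when the pushing stops). Origin: centre of its underside, on the board's top face.
- tumbler: Amber glass, 72 mm diameter, 95 mm high, on the cloth right of the tray. Origin: centre of its underside. Leave alone.
- chalk: Blue cue chalk block, 50 by 50 by 45 mm, on the cloth right of the tray. Origin: centre of its underside. Leave alone.
- rack: Dark wooden triangle rack for pool balls, sides about 250 mm, 50 mm high, on the cloth left of the board. Origin: its middle at the underside. Leave alone.
Things that resemble listed ones, but are neither listed nor needed, are in the scene too. What is shaped like the puck2 but turquoise is not meant. What is shaped like the puck3 but turquoise is not meant.

How it is judged:
By the outcome, as a careful person would: the job done as asked, in the order asked, and still so for the second after the job is handed in, with the robot touching nothing.
It also fails if it takes over 56 s, if anything falls off the work surface, if the arm or the gripper's body presses on something with over 40 N, if the wrist force passes 120 N, or if a joint passes its speed limit or range.

## Robot

A 6-joint arm with a two-finger parallel gripper is mounted at the origin on the work surface. World frame = base frame: x ahead of the robot, y to its left, z up, the work surface at z = 0. Lengths are in m, angles in rad, forces in N, time in s.
With the tool pointing down it reaches from about 0.325 to 0.775 m from the base axis. Payload 5.5 kg.
Tool frame: the origin (TCP) lies between the finger pads; the fingertips stand 8 mm ahead of it and the grasp point (between the pads) lies 11 mm behind it (tcp_to_tips is the distance from the TCP to the fingertips, in m); z points along the fingers, y is the line along which they close (so a half turn about z gives the same grasp; the last joint's range is limited). The gripper opens to 88 mm and grips with 3 to 60 N. Pads are 20 mm wide; open, the fingers measure 115 mm over their backs; the gripper's body (75 mm by 178 mm) begins 61 mm behind the grasp point.
Start: joints at [-1.241, 0.091, 1.231, -0, 1.82, -0.057], TCP at [0.226, -0.556, 0.231] pointing down, gripper open.
Joint ranges: [-2.87, 2.87], [-0.86, 2.18], [0.17, 2.46], [-1.51, 4.65], [0.06, 2.69], [-2.65, 2.65]. Speed limits (rad/s): [2.57, 2.57, 3.01, 3.14, 3.14, 3.14].

## Interface

Orientations are given as a unit quaternion [w, x, y, z].
In Python, from bench import * gives the robot as it stands. Calls block until the motion is done:
- move_to(position, orientation): joint-space move of the TCP to a pose.
- move_l(position, speed=0.15, orientation=None): straight line of the TCP; orientation=None keeps the orientation; speed is the mean speed in m/s.
- movej(angles): joint-space move.
- gripper_open() and close(): open the fingers fully, or close them until they stop; the grip force is fixed at half the most.
- hold(seconds).
- inverse_kinematics(position, orientation): joint angles nearest the present ones, or None.
- state(): the state.
- get_image(name): name is "side" or "top"; returns a dict with "frame" (480x640x3 uint8, blue, green, red), "depth" (480x640 float32, m along the optical axis (not along the pixel's ray), 0 where there is no reading), "camera_matrix" (3x3 intrinsics, pixels), "view" (4x4, takes a point from world to camera coordinates). Camera axes: x right, y up, looking along -z (the intrinsics and any distortion apply to the point x, -y, -z); pixel columns grow to the right and rows downward; lengths in m; the calibration is good to about 2 mm. A picture is of the moment at which its call begins.
A pose or a line that the arm cannot do raises IKError and nothing moves.
- job_done(): hands the job in; it is judged then, once.
The state is a dict: "time": time; "joint_pos": joint angles; "dq": joint speeds; "joint_torque": joint torques, N m; "ee_pos": TCP position; "ee_rot": TCP orientation; "ft_force": force on the tool from outside, world axes, zero at the start; "moment": the same for the moment, N m; "finger_gap": finger opening in m; "finger_force": force on a finger pad.
Only numpy, scipy, OpenCV 4.12 (cv2) and the standard library are available. Lean on these libraries where they do the work, as an engineer would, in place of code of your own. Each camera call takes 0.05 s, during which the arm holds its last target. There are 200 camera calls.

## Working session

There is one attempt and no reset: what is moved stays moved. The work goes in short steps, each a Python script; the robot and the scene stay as the last script left them, time stands still between calls to the robot, and variables do not carry over. Pictures are saved under pics/ and viewed, at most 10 in all, crops included, and the job is handed in when it is done.

```bash
mkdir -p pics; ls
python3 - <<'E'
from bench import *
import cv2,numpy as np
for n in("top","side"):
    d=get_image(n);cv2.imwrite(f"pics/{n}0.png",d["frame"]);np.savez(f"pics/{n}0.npz",**d)
    print(n,d["camera_matrix"].tolist(),np.round(d["view"],4).tolist(),d["depth"].min(),d["depth"].max(),[k for k in d])
print(state())
E
```

```text
pics
top [[488.34222180194035, 0.0, 309.46563469133883], [0.0, 488.34222180194035, 238.5542806678983], [0.0, 0.0, 1.0]] [[0.0075, -0.9999, 0.0102, 0.019], [0.9997, 0.0077, 0.0233, -0.4342], [-0.0234, 0.0101, 0.9997, -1.3388], [0.0, 0.0, 0.0, 1.0]] 0.0 2.1573498 ['frame', 'depth', 'camera_matrix', 'view']
side [[489.43830363902595, 0.0, 314.7135511503708], [0.0, 489.43830363902595, 242.6646629260064], [0.0, 0.0, 1.0]] [[-0.7601, -0.6498, 0.0046, 0.3507], [0.4897, -0.5682, 0.6613, -0.2568], [-0.4271, 0.505, 0.7501, -1.3301], [0.0, 0.0, 0.0, 1.0]] 0.0 3.7730067 ['frame', 'depth', 'camera_matrix', 'view']
{'time': 0.1, 'joint_pos': array([-1.24075297e+00,  9.17945351e-02,  1.23170948e+00,  2.62794183e-06,
        1.81981125e+00, -5.66832382e-02]), 'dq': array([-0.00057486, -0.00011593, -0.00193414, -0.00090872, -0.00010336,
       -0.00102821]), 'joint_torque': array([ 3.94376315e-03, -4.47854733e+01, -4.07572317e+01,  7.00284471e-02,
        2.84009229e-02, -1.14282127e-04]), 'ee_pos': array([ 0.22622585, -0.55545835,  0.229645  ]), 'ee_rot': array([-8.53443152e-04,  9.81363068e-01,  1.92160837e-01, -1.16094805e-04]), 'ft_force': array([-0.54080944,  0.37812791,  0.69826139]), 'moment': array([ 0.02783546, -0.01343636, -0.00585407]), 'finger_force': 0.0, 'finger_gap': 0.08784750655564562}
```

View pics/top0.png

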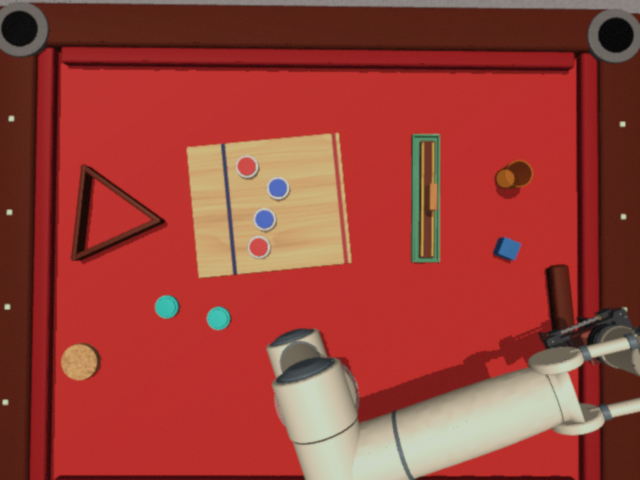

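View pics/side0.png

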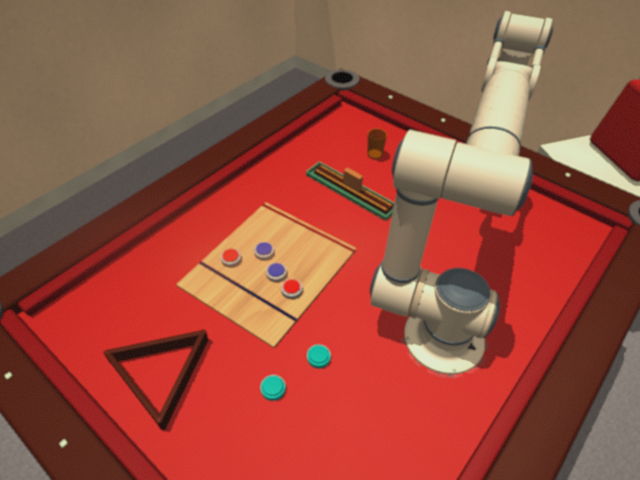

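The top view shows the board with the blue line from (224,145) to (235,273), red pucks at (247,167) and (259,247), blue pucks at (278,188) and (264,219), and the tray at (426,198). The side view shows the same items with nothing hidden, and the grip at (352,177).

```bash
cat > h.py <<'E'
import cv2,numpy as np
def ray(d,uv):
    K,V=np.asarray(d["camera_matrix"]),np.asarray(d["view"]);uv=np.atleast_2d(uv).astype(float)
    c=np.c_[(uv[:,0]-K[0,2])/K[0,0],-(uv[:,1]-K[1,2])/K[1,1],-np.ones(len(uv))]
    return -V[:3,:3].T@V[:3,3],c@V[:3,:3]
def plane(d,uv,z):
    o,r=ray(d,uv);return o+r*((z-o[2])/r[:,2])[:,None]
def tri(d1,p1,d2,p2):
    o1,r1=ray(d1,p1);o2,r2=ray(d2,p2);r1,r2=r1[0],r2[0]
    s=np.linalg.lstsq(np.c_[r1,-r2],o2-o1,rcond=None)[0]
    a,b=o1+s[0]*r1,o2+s[1]*r2;return (a+b)/2,np.linalg.norm(a-b)
def cloud(d):
    v,u=np.mgrid[:480,:640];o,r=ray(d,np.c_[u.ravel(),v.ravel()])
    return (o+r*d["depth"].reshape(-1,1)).reshape(480,640,3)
def mask(d,lo,hi,box):
    h=cv2.cvtColor(d["frame"],cv2.COLOR_BGR2HSV);m=cv2.inRange(h,np.array(lo),np.array(hi))
    x0,y0,x1,y1=box;q=np.zeros_like(m);q[y0:y1,x0:x1]=m[y0:y1,x0:x1];return q
def blobs(m,amin=30):
    n,_,s,c=cv2.connectedComponentsWithStats(m);return [(c[i],s[i,4]) for i in range(1,n) if s[i,4]>=amin]
E
python3 - <<'E'
from h import *
T=dict(np.load("pics/top0.npz"));S=dict(np.load("pics/side0.npz"))
np.set_printoptions(precision=4,suppress=True)
hs=lambda d,ps:[cv2.cvtColor(d["frame"],cv2.COLOR_BGR2HSV)[v,u].tolist() for u,v in ps]
print("T red,blue,line,tray,grip,bar,board",hs(T,[(247,167),(278,188),(228,200),(416,198),(433,197),(428,160),(300,150)]))
print("S red,blue,line,tray,grip,bar",hs(S,[(230,256),(264,250),(250,292),(312,172),(352,177),(335,178)]))
C=cloud(T);z=C[...,2]
print("board z",np.median(z[150:160,290:320]),"cloth",np.median(z[300:340,350:380]),"noise",z[150:160,290:320].std())
g=np.zeros(z.shape,bool);g[130:265,410:445]=1
for a,b in((.07,.1),(.05,.07),(.02,.03),(.012,.02)):
    m=g&(z>a)&(z<b);print(a,b,m.sum(),C[m].mean(0) if m.any() else 0, np.median(z[m]) if m.any() else 0)
for b in([240,160,254,174],[272,182,284,194],[259,214,270,225],[254,242,264,252]):
    p=C[b[1]:b[3],b[0]:b[2]].reshape(-1,3);print("puck z",np.median(p[:,2]))
big=cv2.resize(np.hstack([T["frame"][125:270,405:450],]),None,fx=4,fy=4,interpolation=cv2.INTER_CUBIC)
big2=cv2.resize(S["frame"][155:225,300:400],None,fx=5,fy=5,interpolation=cv2.INTER_CUBIC)
o=np.zeros((600,720,3),np.uint8);o[:580,:180]=big;o[:350,200:700]=big2;cv2.imwrite("pics/z1.png",o)
E
```

```text
T red,blue,line,tray,grip,bar,board [[1, 164, 204], [113, 141, 186], [118, 78, 95], [70, 101, 147], [14, 156, 195], [6, 158, 105], [18, 109, 204]]
S red,blue,line,tray,grip,bar [[3, 204, 226], [129, 112, 155], [138, 73, 63], [67, 99, 126], [12, 147, 87], [10, 184, 94]]
board z 0.011856111648510526 cloth -5.258717743095165e-05 noise 0.10879281588657069
0.07 0.1 226 [ 0.5444 -0.2953  0.0852] 0.08584227594923255
0.05 0.07 57 [ 0.5419 -0.2886  0.0605] 0.059876436506142605
0.02 0.03 1540 [ 0.5417 -0.2945  0.0238] 0.02365978781901834
0.012 0.02 772 [ 0.5514 -0.2947  0.0171] 0.017635515754706343
puck z 0.03643983592448685
puck z 0.03704612262424356
puck z 0.03691825046818331
puck z 0.03660497121164907
```

View pics/z1.png

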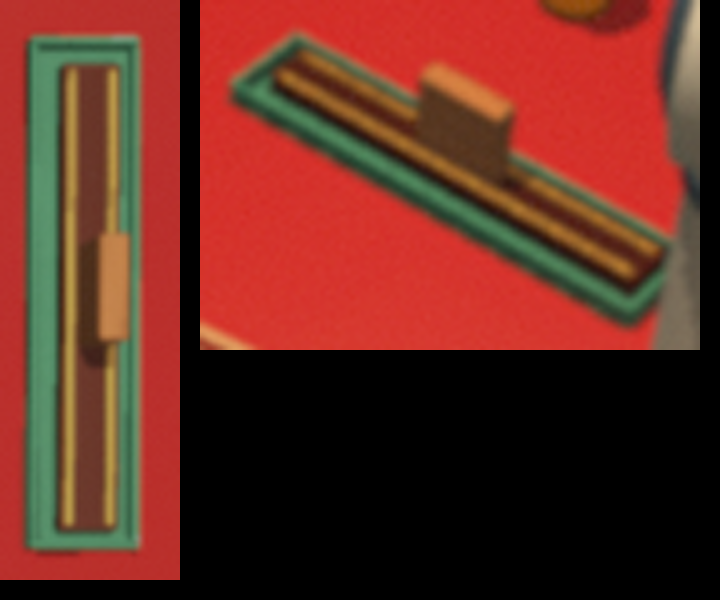

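The crop shows the bar lying in the tray, nearer its -y side. The orange grip top is distinct in both views: about (433,197) in top, about (393→353,173) in side.

```bash
cat > m.py <<'E'
from h import *
np.set_printoptions(precision=4,suppress=True)
def rect(d,m,z):
    c=max(cv2.findContours(m,cv2.RETR_EXTERNAL,cv2.CHAIN_APPROX_NONE)[0],key=cv2.contourArea)
    P=plane(d,c[:,0,:],z)[:,:2];r=cv2.minAreaRect((P*1000).astype(np.float32));b=cv2.boxPoints(r)
    e=max((b[1]-b[0],b[2]-b[1]),key=np.linalg.norm);return np.array(r[0])/1000,r[1],(np.degrees(np.arctan2(e[1],e[0]))+90)%180-90
def line(T,y0=140,y1=280,x0=205,x1=245):
    m=mask(T,(100,40,40),(140,255,140),(x0,y0,x1,y1));v,u=np.nonzero(m)
    P=plane(T,np.c_[u,v],.012)[:,:2];vx,vy,cx,cy=cv2.fitLine(P.astype(np.float32),cv2.DIST_HUBER,0,.001,.001).ravel()
    if vx<0:vx,vy=-vx,-vy
    t=(P-[cx,cy])@[vx,vy];c=np.array([cx,cy])+(t.max()+t.min())/2*np.array([vx,vy])
    return c,np.array([vx,vy]),t.max()-t.min(),len(P)
def pucks(d,box):
    out=[]
    for n,lo,hi in (("blue",(105,90,120),(135,255,255)),("red",(0,120,120),(6,255,255)),("red2",(170,120,120),(180,255,255))):
        for c,a in blobs(mask(d,lo,hi,box),60):out.append((n,c,a))
    return out
E
python3 - <<'E'
from m import *
T=dict(np.load("pics/top0.npz"));S=dict(np.load("pics/side0.npz"))
c,x,L,n=line(T);yb=np.array([-x[1],x[0]]);print("line",c,"ang",np.degrees(np.arctan2(x[1],x[0])),"len",L,n)
b=mask(T,(0,0,0),(180,255,255),(195,150,335,265))*0
for d,z,box in((T,.037,(195,146,333,268)),(S,.037,(190,215,335,315))):
    for nm,uv,a in pucks(d,box):
        p=plane(d,uv,z)[0,:2];q=p-c;print(nm,uv,a,p,"x,y on line",q@x,q@yb)
bt=blobs(mask(T,(8,120,160),(17,255,255),(430,170,445,225)),20);bs=blobs(mask(S,(3,100,140),(17,255,255),(340,165,366,185)),20);print(bt,bs)
print("grip top tri",tri(T,bt[0][0],S,bs[0][0]),"plane",plane(T,bt[0][0],.087))
g=mask(T,(50,50,50),(90,255,255),(405,125,450,270));print("tray",rect(T,g,.02))
h=mask(T,(0,60,60),(35,255,255),(413,136,438,262));br=cv2.morphologyEx(h,cv2.MORPH_CLOSE,np.ones((3,3)))
k=br.copy();k[178:215]=0
for y0,y1 in((139,178),(218,262)):
    q=br*0;q[y0:y1]=br[y0:y1];print("bar part",rect(T,q,.024))
C=cloud(T)
# side view: puck/board heights by triangulating caps
pt=pucks(T,(195,146,333,268));ps=pucks(S,(190,215,335,315))
for nm,u,a in pt:
    p=plane(T,u,.037)[0]
    f=[(tri(T,u,S,w),np.linalg.norm(plane(S,w,.037)[0]-p)) for m2,w,_ in ps];print(nm,min(f,key=lambda s:s[1])[0])
E
```

```text
line [0.5136 0.2444] ang 6.0214987 len 0.3527478392429582 285
blue [277.3553 187.4737] 228 [0.5701 0.11  ] x,y on line 0.042107616948056883 -0.13950717621229286
blue [264.0299 218.8248] 234 [0.4854 0.145 ] x,y on line -0.03850066849600638 -0.09580306832338839
red [246.1229 165.8771] 236 [0.6277 0.1946] x,y on line 0.10820821955679344 -0.06147045593570105
red [258.2189 246.824 ] 233 [0.4101 0.1599] x,y on line -0.11183808699055761 -0.073139097924878
blue [263.5203 248.0407] 123 [0.5709 0.112 ] x,y on line 0.04304812539263221 -0.1376700126894695
blue [275.831  269.5493] 142 [0.4851 0.1479] x,y on line -0.03848576788698973 -0.09288737191934611
red [209.8068 233.2499] 1713 [0.7407 0.1778] x,y on line 0.21888487526380923 -0.09000320274385851
red [310.9254 228.8955] 67 [ 0.5137 -0.0425] x,y on line -0.030034016907514192 -0.2853231945983821
red [320.0272 221.8452] 478 [ 0.5118 -0.0848] x,y on line -0.03635281296328604 -0.3271872905840064
red [230.0485 254.903 ] 165 [0.6279 0.1971] x,y on line 0.10869864922658576 -0.05901886921491672
red [323.5223 301.3164] 651 [0.3071 0.143 ] x,y on line -0
[... 335 characters left out ...]
p tri (array([ 0.5457, -0.2958,  0.0876]), np.float64(0.002345474631064149)) plane [[ 0.5449 -0.2967  0.087 ]]
tray (array([ 0.5476, -0.2926]), (345.5125732421875, 71.44259643554688), np.float32(0.14761353))
bar part (array([ 0.6533, -0.2968]), (98.950439453125, 38.34531021118164), np.float32(0.12564087))
bar part (array([ 0.439 , -0.2958]), (106.33311462402344, 40.91600799560547), np.float32(0.08718872))
blue (array([0.571 , 0.1107, 0.0357]), np.float64(0.0017991469901088508))
blue (array([0.4862, 0.1458, 0.034 ]), np.float64(0.001638472681851013))
red (array([0.6287, 0.1954, 0.0347]), np.float64(0.0017792168685057674))
red (array([0.4111, 0.1609, 0.0354]), np.float64(0.002582265973139344))
```

```bash
cat >> m.py <<'E'
def q(t):return [0,np.cos(t/2),np.sin(t/2),0]
LC=np.array([.5136,.2444]);TH=np.radians(6.02);LX=np.array([np.cos(TH),np.sin(TH)]);LY=np.array([-LX[1],LX[0]])
def P(y,z,x=0):return [*(LC+x*LX+y*LY),z]
G=[.5453,-.2962]
E
python3 - <<'E'
from bench import *; from m import *
for t in(0,np.pi,-np.pi):
    print(t,inverse_kinematics([*G,.053],q(t)),inverse_kinematics(P(-.055,.061),q(t+TH)))
move_to([*G,.15],q(0)); move_l([*G,.053],.1); s=state();print(s["ee_pos"],s["ft_force"])
close(); s=state();print(s["finger_gap"],s["finger_force"],s["ft_force"])
move_l([*G,.15],.15); s=state();print(s["time"],s["ee_pos"],s["finger_gap"],s["ft_force"])
d=get_image("side");cv2.imwrite("pics/lift.png",d["frame"])
E
```

```text
0 [-0.5524  0.1827  1.4463 -0.      1.5125  1.0184] [ 0.2887 -0.0012  1.627  -0.      1.5158  1.7544]
3.141592653589793 [-0.5524  0.1827  1.4463 -0.      1.5125 -2.1232] [ 0.2887 -0.0012  1.627  -0.      1.5158 -1.3872]
-3.141592653589793 [-0.5524  0.1827  1.4463 -0.      1.5125 -2.1232] [ 0.2887 -0.0012  1.627  -0.      1.5158 -1.3872]
[ 0.5458 -0.2965  0.0541] [-0.7217 -0.1058  1.406 ]
0.01968418837271808 29.99064266681671 [-1.0633 -1.0748 -0.6083]
4.6167 [ 0.5448 -0.2959  0.1485] 0.019744124853187755 [-0.7166 -0.2357 -3.4336]
```

View pics/lift.png

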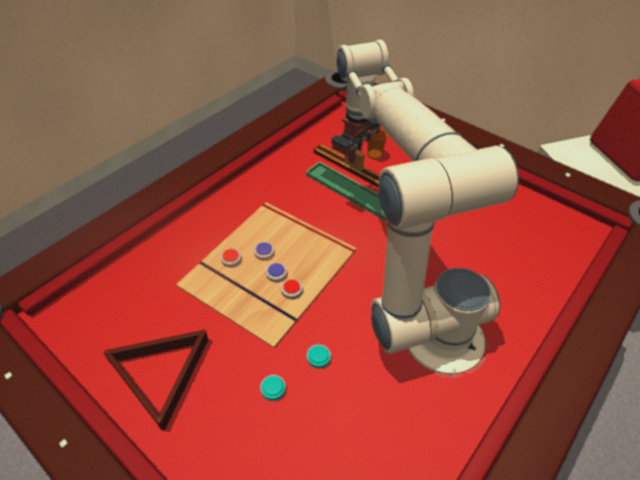

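The lift picture shows the bar held level above the empty tray at about (350,165). Next I carry it over, lower it behind the pucks and push to 8 mm short.

Run:
```python
from bench import *; from m import *
move_to(P(-.215,.15),q(TH)); move_l(P(-.215,.063),.12); s=state();print(s["ee_pos"],s["ft_force"],P(-.215,.063))
move_l(P(-.059,.063),.06); s=state();print(s["time"],s["ee_pos"],s["ft_force"],P(-.059,.063),s["finger_gap"])
for n in("top","side"):
    d=get_image(n);cv2.imwrite(f"pics/{n}1.png",d["frame"]);np.savez(f"pics/{n}1.npz",**d)
```

```text
[0.5367 0.0304 0.064 ] [ 0.0371  0.4172 -2.6493] [np.float64(0.5361482562625551), np.float64(0.030585650295593736), 0.063]
9.5333 [0.5197 0.1855 0.063 ] [ 0.006  -5.9096 -2.2746] [np.float64(0.5197876610208871), np.float64(0.18572536449972107), 0.063] 0.01986186547177696
```

View pics/top1.png

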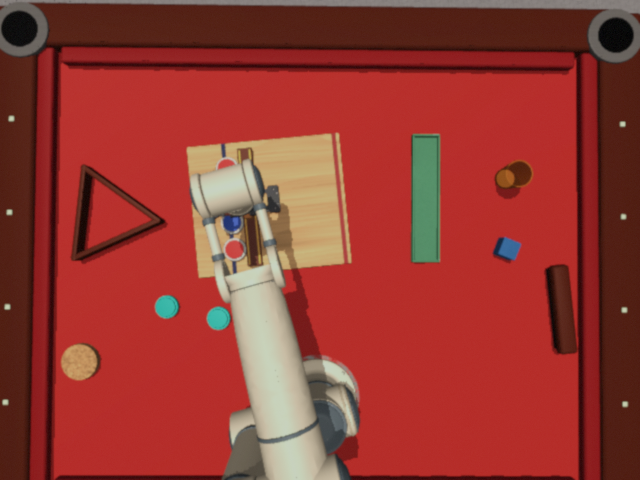

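View pics/side1.png

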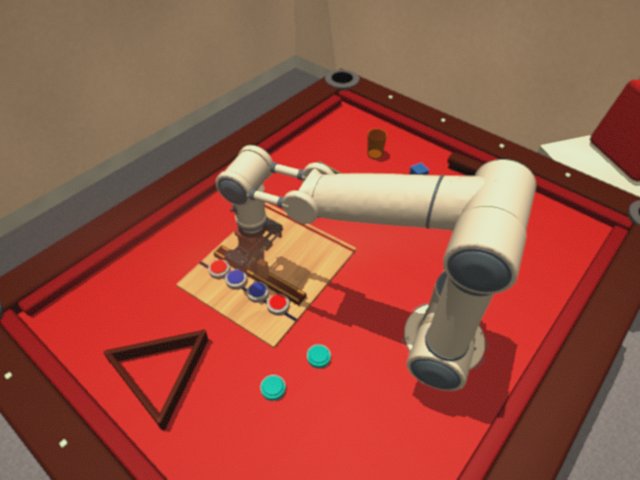

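Both views show the row against the bar, just short of the line. In the side view the four caps are at (219,267), (236,278), (258,291) and (278,302).

```bash
cat >> m.py <<'E'
def sline(S):
    m=mask(S,(100,30,20),(179,255,110),(195,255,300,325))
    # keep thin dark line: near the chord between its ends
    v,u=np.nonzero(m);a,b=np.array([203,264.]),np.array([296,320.]);n=np.array([-(b-a)[1],(b-a)[0]])/np.linalg.norm(b-a)
    k=abs((np.c_[u,v]-a)@n)<5;Q=plane(S,np.c_[u,v][k],.012)[:,:2]
    vx,vy,cx,cy=cv2.fitLine(Q.astype(np.float32),cv2.DIST_HUBER,0,.001,.001).ravel();s=np.sign(vx)
    return np.array([cx,cy]),s*np.array([vx,vy]),k.sum(),np.std((Q-[cx,cy])@[-vy,vx])
def report(d,lc,lx,box,z=.0365):
    for n,u,a in pucks(d,box):
        r=plane(d,u,z)[0,:2]-lc;ly=np.array([-lx[1],lx[0]])
        if abs(r@ly)<.04 and a<300:print(n,u,a,"off",r@ly,"world",plane(d,u,z)[0,:2])
E
python3 - <<'E'
from m import *
S0=dict(np.load("pics/side0.npz"));S=dict(np.load("pics/side1.npz"));T=dict(np.load("pics/top1.npz"));T0=dict(np.load("pics/top0.npz"))
c,x,n,sd=sline(S0);print(c,np.degrees(np.arctan2(x[1],x[0])),n,sd,"off vs top line",(c-LC)@LY)
report(S,c,x,(200,250,300,315));print("top");c2,x2,_,_=line(T0);report(T,c2,x2,(205,145,243,262))
E
```

```text
[0.4805 0.2414] 5.9748015 162 0.0015053891040268475 off vs top line 0.0005337590279680679
blue [235.2609 276.2422] 161 off -0.007187200018555991 world [0.5574 0.2423]
red [203.6329 253.7595] 79 off -0.017843403511222742 world [0.6918 0.2456]
red [218.3022 265.9176] 182 off -0.007890117229136757 world [0.6233 0.2485]
red [277.2676 301.1174] 213 off -0.007409080621753427 world [0.4053 0.2261]
top
blue [235.1475 221.377 ] 61 off -0.01799423345913646 world [0.4779 0.2225]
red [224.9474 163.5789] 95 off -0.005337633004492075 world [0.6334 0.2516]
red [234.0207 248.9502] 241 off -0.008038738800095929 world [0.4039 0.2247]
```

Run:
```python
from bench import *; from m import *
move_l(P(-.0512,.063),.02); s=state();print(s["ee_pos"],P(-.0512,.063),s["ft_force"])
hold(.3);s=state();print(s["ee_pos"])
move_l(P(-.075,.063),.06); move_l(P(-.12,.15),.15); move_to([.5,-.1,.16],q(0)); s=state();print(s["time"],s["finger_gap"])
for n in("top","side"):
    d=get_image(n);cv2.imwrite(f"pics/{n}2.png",d["frame"]);np.savez(f"pics/{n}2.npz",**d)
S0=dict(np.load("pics/side0.npz"));S=dict(np.load("pics/side2.npz"));T=dict(np.load("pics/top2.npz"));T0=dict(np.load("pics/top0.npz"))
c,x,n,sd=sline(S0)
report(S,c,x,(200,250,300,315));print("top");c2,x2,_,_=line(T0);report(T,c2,x2,(205,145,243,270))
print("disc edges, top depth")
C=cloud(T);z=C[...,2];m=(z>.026)&(z<.045);m[:, :200]=0;m[:140]=0;m[280:]=0;m[:,260:]=0
for uv,a in blobs(m.astype(np.uint8),100):print(uv,a,(plane(T,uv,.034)[0,:2]-c2)@[-x2[1],x2[0]])
a=cv2.resize(T["frame"][140:280,195:265],None,fx=4,fy=4,interpolation=cv2.INTER_CUBIC);b=cv2.resize(S["frame"][235:345,180:300],None,fx=4,fy=4,interpolation=cv2.INTER_CUBIC)
o=np.zeros((560,780,3),np.uint8);o[:,:280]=a;o[:440,290:770]=b;cv2.imwrite("pics/z2.png",o)
```

```text
[0.5189 0.1936 0.063 ] [np.float64(0.5189696312588038), np.float64(0.19348235020992743), 0.063] [-0.1621 -3.5619 -3.4998]
[0.5189 0.1936 0.063 ]
12.7333 0.0200413444459296
blue [233.2564 278.3526] 156 off 0.0019508936105804876 world [0.5562 0.2513]
blue [255.0659 291.1856] 167 off 0.0014201941996272577 world [0.4762 0.2424]
red [203.6538 253.6923] 78 off -0.018074580432856164 world [0.6919 0.2454]
red [216.1333 268.1   ] 180 off 0.0018880754175532345 world [0.6219 0.2581]
red [275.4952 303.4663] 208 off 0.0016295061206838407 world [0.4036 0.235 ]
top
blue [225.7692 192.4103] 234 off -0.0002621010435014783 world [0.5556 0.2485]
blue [228.3983 222.2415] 236 off 0.00023037780651371945 world [0.4754 0.2406]
red [223.443  168.0338] 237 off -0.0001899125445101301 world [0.6214 0.2555]
red [230.9667 249.2083] 240 off 0.00016357814020846913 world [0.4031 0.2329]
disc edges, top depth
[223.7413 168.2836] 402 -0.0005531558183912606
[225.9851 192.5995] 402 -0.00041939741745532916
[228.9144 222.2689] 409 -0.0007685853604066494
[231.2377 249.3358] 408 -0.00015453120001766157
```

View pics/z2.png

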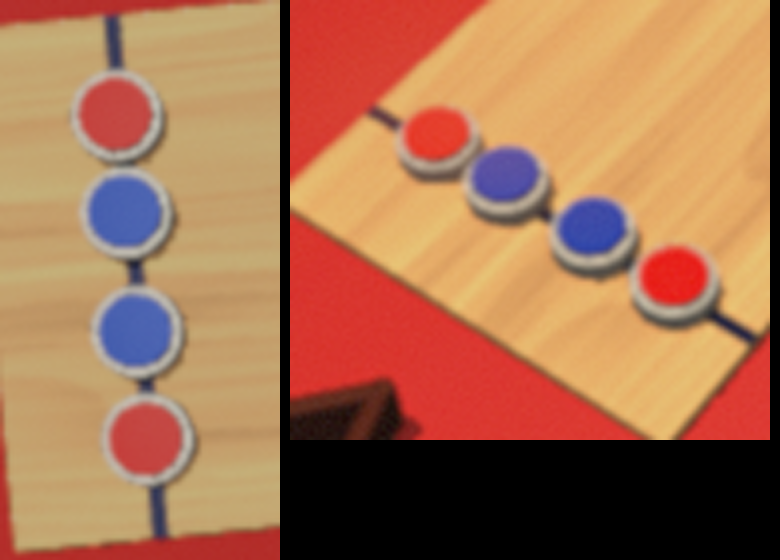

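The crop shows all four pucks in a row on the line, within about 1–2 mm in both views. Now I return the bar.

Run:
```python
from bench import *; from m import *
g=[G[0],-.2945]
move_to([*g,.15],q(0)); move_l([*g,.075],.12);move_l([*g,.0535],.03); s=state();print(s["ee_pos"],s["ft_force"])
gripper_open(); move_l([*g,.17],.15); move_to([.35,-.45,.25],q(0)); hold(.5)
s=state();print(s["time"],s["finger_gap"],s["ft_force"])
for n in("top","side"):
    d=get_image(n);cv2.imwrite(f"pics/{n}3.png",d["frame"]);np.savez(f"pics/{n}3.npz",**d)
T=dict(np.load("pics/top3.npz"));report(T,*line(dict(np.load("pics/top0.npz")))[:2],(205,145,243,270))
C=cloud(T)[...,2];m=mask(T,(0,60,60),(35,255,255),(413,136,438,262));print("bar",rect(T,cv2.morphologyEx(m,cv2.MORPH_CLOSE,np.ones((3,3))),.024),"z ends",np.median(C[145:165,424:432]),np.median(C[235:252,424:432]))
```

```text
[ 0.5453 -0.2945  0.0535] [ 0.73   -0.8071 -3.2338]
18.8667 0.08781598337136383 [ 0.1649 -0.2949 -0.2587]
blue [225.7983 192.3863] 233 off -0.0003457503659146802 world [0.5557 0.2484]
blue [228.3617 222.2426] 235 off 0.0003282758244303988 world [0.4754 0.2407]
red [223.443  168.0338] 237 off -0.0001899125445101301 world [0.6214 0.2555]
red [231.     249.3064] 235 off 9.940733585512423e-05 world [0.4028 0.2328]
bar (array([ 0.5443, -0.2956]), (316.9473876953125, 46.46736526489258), np.float32(0.13113403)) z ends 0.02394805694642499 0.023580983887663387
```

View pics/top3.png

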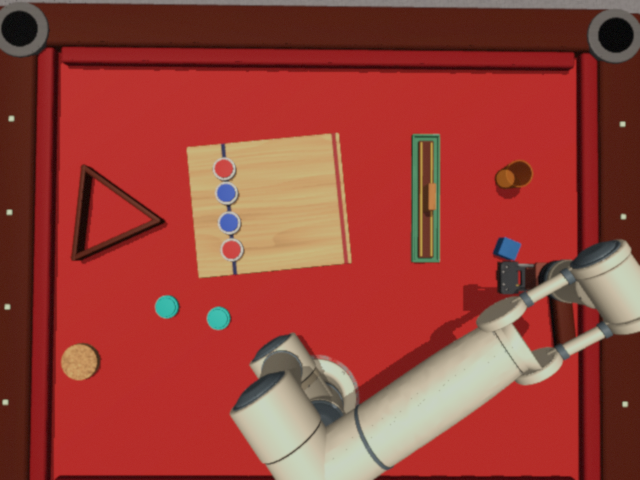

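The bar lies flat in the tray at (426,198), the pucks are on the line at about column 223–232, and everything else is where it was.

```bash
python3 -c "
from bench import *
print(job_done())"
```

```text
the job is handed in; nothing more can be done
None
```

The job is handed in at about 19 s: all four pucks measure within about 1 mm of the blue line in the top view (about 2 mm in the side view), and the straightedge is back flat in its tray with the glass, chalk and rack untouched.

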